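Make up the tea tray and the jam tray

ROBOT

A 6-joint arm with a two-finger parallel gripper is mounted at the origin on the work surface. World frame = base frame: x ahead of the robot, y to its left, z up, the work surface at z = 0. Lengths are in m, angles in rad, forces in N, time in s.
With the tool pointing down it reaches from about 0.275 to 0.775 m from the base axis. Payload 14.6 kg.
Tool frame: the origin (TCP) lies on the centre line of the jaws, within the pads' length; the fingertips stand 25 mm ahead of it and the grasp point (between the pads) lies 6 mm ahead of it (manip.tip_extent is the distance from the TCP to the fingertips, in m); z points along the fingers, x is the direction in which the jaws open and shut, and the axes are right-handed (so a half turn about z gives the same grasp; the last joint's range is limited). The gripper opens to 85 mm and grips with 20 to 120 N. Pads are 22 mm wide; open, the fingers measure 114 mm over their backs; the gripper's body (76 mm by 85 mm) begins 54 mm behind the grasp point. The pads swing forward as they close: fully open they stand 13 mm farther back than shut.
Start: joints at [1.194, 0.263, -0.048, 1.259, 0, 1.415], TCP at [0.115, 0.512, 0.256] pointing down, gripper open.
Joint ranges: [-2.65, 2.65], [-0.89, 1.7], [-1.18, 1.37], [-2.13, 2.11], [-1.35, 1.29], [-3.14, 3.14]. Speed limits (rad/s): [1.89, 1.89, 2.57, 2.79, 3.14, 3.14].

INTERFACE

Orientations are given as a unit quaternion [x, y, z, w].
In Python, from bench import manip gives the robot as it stands. The module is installed in compiled form; this text tells all that it offers.
- The arm moves only by the tool jog_arm, never from a script. Its argument "moves" is one flat list of numbers, 6 for each row, row after row: the shift along the tool's x, y, z in units of 1 m (1.0 is 1 m), then the turn, a rotation vector about the tool's x, y, z in units of 45 degrees (1.0 is 45 degrees). In form: [tx, ty, tz, rx, ry, rz, tx, ty, tz, rx, ry, rz, ...]. A call has 1 to 5 rows; each row is the pose to reach, as a shift and turn from the pose commanded when the call began, along the tool's axes at that moment; what a row does not reach only later rows make up. A row lasts 1/12 s, in which the tool goes at most 41.7 mm and 7.16 degrees, less where a joint would pass 70% of its speed; a pose out of reach is approached as far as the arm can. A call with a number of a shift or a turn outside -1 to 1 is refused whole. A call with a gripper value outside its range is refused whole. "grip" is the opening, from -1 (shut) to 1 (fully open), set as the call begins (left out, the last holds). The fingers move at their own pace and stop on an object; "squeeze" is the grip in N (left out, the last holds). Time passes only in rows, so rows that repeat a pose let the fingers close. It gives the time, the measured TCP pose, the force and the opening at its end, in the units of the state.
- manip.sense(): the state, without advancing time (a new reading comes with each control period).
- manip.grab_frame(name): name is "scene" or "top" or "wrist"; returns the picture (400x640x3 uint8, red, green, blue); there is no depth.
- manip.calibration(name): a dict with "vertical_fov" (degrees; the focal length in pixels is half the picture's height over the tangent of half this angle, whatever the lens; pixels are square), "cx", "cy" (the principal point, pixels), "cam_to_world" (4x4, takes a point from camera to world coordinates). Camera axes: x right, y down, z forward; pixel columns grow to the right and rows downward; lengths in m; the calibration is good to about 2 mm. A picture is of the moment at which its call begins: read the wrist's pose just before it. calibration takes no time and is no camera call; for the wrist camera it gives the pose at the moment of the call.
- manip.close_job(): hands the job in, once; it reports no verdict.
The state is a dict: "clock": time; "joint_positions": joint angles; "joint_vel": joint speeds; "joint_efforts": joint torques, N m; "tcp_pos": TCP position; "eef_rot": TCP orientation; "wrist_force": force on the tool from outside, world axes, zero at the start; "wrist_torque": the same for the moment, N m; "grip_width": opening from 0.0 (shut) to 1.0 (fully open).
Only numpy, scipy, OpenCV 4.12 (cv2) and the standard library are available. Lean on these libraries where they do the work, as an engineer would, in place of code of your own. Each camera call takes 0.05 s, during which the arm holds its last target. There are 200 camera calls.

TASK

Make up the two breakfast trays from the things standing along the front of the counter: the dark tea tray gets the green tea tin in its round recess and the steel teaspoon in its groove; the pale jam tray gets the glass bowl in its large round recess, the jam jar in its small one and the blue-handled spreader in its groove. Set each thing down rather than dropping it, upright or lying flat on the floor of its own recess, and do not knock things over. Leave the canister, the saucer rack and the flat tin where they are.

Things in the scene. Friction and masses are not known exactly. Their poses are not given: they have to be found in the camera images.
- tea_tray: Tea tray: shorter, dark-brown wood, 150 mm (x) by 210 mm (y), end cleats 5 mm proud. Origin: centre of underside; x across it, y along it. 16 mm thick, fixed; recesses 5 mm deep, floors 11 mm above underside, lined with tan cork. Round recess 74 mm across, centre x = +25, y = 0 mm (tea tin); cutlery groove 40 mm wide (x), 150 mm long (y), centre x = -47, y = 0 mm (spoon).
- jam_tray: Jam tray: longer, pale wood, 150 mm (x) by 260 mm (y), end cleats 5 mm proud. Origin: centre of underside; x across it, y along it. 16 mm thick, fixed; recesses 5 mm deep, floors 11 mm above underside, lined in blue. Large round recess 78 mm across, centre x +25, y +62 mm (bowl); small one 60 mm across, x +25, y -64 mm (jar); groove 40 (x) by 150 mm (y), centre x -47, y 0 mm (spreader).
- tea_tin: Closed round tea tin, green with two thin brass bands and a bare steel lid, upright, 58 mm in diameter (lid 59) and 76 mm tall. Origin: centre of its underside, z up. About 0.14 kg.
- glass_bowl: Small open bowl of pale clear glass, upright, straight-sided, 62 mm in outer diameter and 40 mm tall, wall 3 mm, foot 54 mm across widening to 62 mm at 6 mm height. Origin: centre of its underside, z up. About 0.11 kg.
- jam_jar: Small closed jar of dark red jam with a white paper label and a brass-coloured lid, upright, 45 mm in diameter (lid 46) and 52 mm tall. Origin: centre of its underside, z up. About 0.09 kg.
- spoon: Steel teaspoon lying bowl up, 134 mm long along its x, the oval bowl (29 mm wide, 10 mm high) at +x. Origin: middle of its length, on the surface that it lies on; z up. The handle arches: from x = -20 to +20 mm it is level, 9 mm wide (y), 5 mm thick, from 10 to 15 mm above the surface: grip it there, across y. About 45 g.
- spreader: Jam spreader (small blunt knife) lying flat, 131 mm long along its x: blue ceramic handle from x = -65 to +15 mm, 13 mm wide (y), 14 mm thick, lying on the surface; thin steel blade 20 mm wide towards +x, 5.5 mm above it. Origin: middle of its length, on the surface that it lies on; z up. Grip across y at x = -15 mm. About 50 g.
- canister: Bystander: white plastic canister with a grey turning knob on its lid, 108 mm in diameter, 155 mm tall. Origin: centre of its underside. Stays where it is.
- rack: Bystander: slotted bamboo rack, 130 by 190 mm, with two shallow white ceramic saucers standing on edge in it (one piece for this purpose), 144 mm tall. Origin: centre of its underside. Stays where it is.
- sardine_tin: Bystander: closed flat steel tin with a yellow panel and a pull ring, 60 by 105 by 22 mm. Origin: centre of its underside. Stays where it is.
Not all that is in view belongs to the job. Leave any red or yellow look-alike of the spoon alone.

How it is judged:
At the end, for the whole second after the job is handed in: Tin, bowl and jar upright (0.06 rad) on the floor of their own round recess, within 12 mm of its centre; spoon and spreader flat in their own groove, along it (0.2 rad, either way), within 13.5 mm of its middle; heights within 2.5 mm of the recess floor; all released and at rest (x of tea_tin in the frame of tea_tray between 0.013 and 0.037 m and y of tea_tin in the frame of tea_tray between -0.012 and 0.012 m and z of tea_tin in the frame of tea_tray between 0.008 and 0.0135 m and angle between each of tea_tin, spoon, glass_bowl, jam_jar, spreader's own z axis and vertical below 0.06 rad and linear speed of each of tea_tin, spoon, glass_bowl, jam_jar, spreader below 0.01 m/s and angular speed of each of tea_tin, spoon, glass_bowl, jam_jar, spreader below 0.15 rad/s and x of spoon in the frame of tea_tray between -0.0605 and -0.0335 m and y of spoon in the frame of tea_tray between -0.0135 and 0.0135 m and z of spoon in the frame of tea_tray between 0.008 and 0.0135 m and angle between the x axis of spoon and the y axis of tea_tray, either way round below 0.2 rad and x of glass_bowl in the frame of jam_tray between 0.013 and 0.037 m and y of glass_bowl in the frame of jam_tray between 0.05 and 0.074 m and z of glass_bowl in the frame of jam_tray between 0.008 and 0.0135 m and x of jam_jar in the frame of jam_tray between 0.013 and 0.037 m and y of jam_jar in the frame of jam_tray between -0.076 and -0.052 m and z of jam_jar in the frame of jam_tray between 0.008 and 0.0135 m and x of spreader in the frame of jam_tray between -0.0605 and -0.0335 m and y of spreader in the frame of jam_tray between -0.0135 and 0.0135 m and z of spreader in the frame of jam_tray between 0.008 and 0.0135 m and angle between the x axis of spreader and the y axis of jam_tray, either way round below 0.2 rad); the robot touches nothing.
It fails at once if a bystander (canister, rack, flat tin) pushed more than 20 mm from where it stood, or tipped (distance of any of canister, rack, sardine_tin from where it was at the start of the episode above 0.02 m or angle between any of canister, rack, sardine_tin's own z axis and vertical above 0.2 rad).
It fails at once if any of the five things let go of in the air, more than about 35 mm above where it is to stand ((height (world z) of glass_bowl above 0.05 m and contact force between anything else and glass_bowl below 0.02 N) or (height (world z) of jam_jar above 0.05 m and contact force between anything else and jam_jar below 0.02 N) or (height (world z) of tea_tin above 0.05 m and contact force between anything else and tea_tin below 0.02 N) or (height (world z) of spoon above 0.05 m and contact force between anything else and spoon below 0.02 N) or (height (world z) of spreader above 0.05 m and contact force between anything else and spreader below 0.02 N)).
It fails at once if bowl, jar or tin knocked over (tilted more than 45 degrees) (angle between any of glass_bowl, jam_jar, tea_tin's own z axis and vertical above 0.8 rad).
It also fails if it takes over 118 s, if anything falls off the work surface, if the arm or the gripper's body presses on something with over 40 N, if the wrist force passes 120 N, or if a joint passes its speed limit or range.

## Working session

There is one attempt and no reset: what is moved stays moved. The work goes in short steps, Python scripts to look and compute and a tool call to move; the robot and the scene stay as the last step left them, time stands still between calls to the robot, and variables do not carry over. Pictures are saved under pics/ and viewed, about 12 in all and at most 16, crops included, and the job is handed in when it is done.

Besides the shell and the picture viewer there is one more tool, called after "Call:" as name(argument=value, ...), one argument or row to a line, values as JSON. jog_arm: Moves the arm, as the interface text tells. Shifts and turns lie within -1 to 1; 1 stands for 1 m of shift or 45 degrees of turn. Its arguments: {"type":"object","properties":{"moves":{"type":"array"},"grip":{"type":"number"},"squeeze":{"type":"number"}},"required":["moves"]}

```bash
mkdir -p pics; cat > h.py <<'E'
import numpy as np, cv2, json
from bench import manip
from scipy.spatial.transform import Rotation as R
def snap(n,f):
    c=manip.calibration(n); im=manip.grab_frame(n)[:,:,::-1].copy()
    cv2.imwrite(f'pics/{f}.png',im); np.savez(f'pics/{f}.npz',T=c['cam_to_world'],fov=c['vertical_fov'],cx=c['cx'],cy=c['cy'])
    return im
def cal(f):
    d=np.load(f'pics/{f}.npz'); return d['T'],200/np.tan(np.radians(float(d['fov']))/2),float(d['cx']),float(d['cy'])
def ray(f,u,v,z):
    T,F,cx,cy=cal(f); d=T[:3,:3]@np.array([(u-cx)/F,(v-cy)/F,1]); o=T[:3,3]
    return (o+d*(z-o[2])/d[2])
def proj(f,p):
    T,F,cx,cy=cal(f); q=T[:3,:3].T@(np.array(p)-T[:3,3]); return cx+F*q[0]/q[2],cy+F*q[1]/q[2]
E
python3 - <<'E'
from h import *
print(manip.sense())
for n in('scene','top','wrist'):
    snap(n,n+'0'); print(n,cal(n+'0')[1:],np.round(cal(n+'0')[0],3).tolist(), {k:v for k,v in manip.calibration(n).items() if k!='cam_to_world'})
E
```

```text
{'clock': 0.0, 'joint_positions': array([ 1.19368295e+00,  2.63532146e-01, -4.89679102e-02,  1.25939223e+00,
        2.98454451e-05,  1.41550862e+00]), 'joint_vel': array([-0.0008676 , -0.00024652,  0.00104952, -0.00015058, -0.0010799 ,
       -0.00194717]), 'joint_efforts': array([ 5.11130507e-03, -6.37628102e+01,  3.84548950e+01,  1.43710550e-02,
        1.98308448e-04, -1.94257751e-05]), 'tcp_pos': array([0.11540074, 0.51189546, 0.25580893]), 'eef_rot': array([ 7.81028352e-01,  6.24495327e-01, -4.83168913e-04,  2.58941768e-04]), 'wrist_force': array([0.67593432, 0.23331967, 0.19632991]), 'wrist_torque': array([ 0.02473693, -0.02312459,  0.03838636]), 'grip_width': 1.0014108263525237}
scene (np.float64(447.55663164543284), 324.75359175417117, 193.1739163923405) [[-0.895, 0.295, -0.334, 1.057], [0.446, 0.598, -0.666, 1.043], [0.003, -0.745, -0.667, 1.097], [0.0, 0.0, 0.0, 1.0]] {'vertical_fov': 48.156948491759515, 'cx': 324.75359175417117, 'cy': 193.1739163923405}
top (np.float64(392.79172638111373), 320.1310782600625, 194.4512110626423) [[0.024, -0.988, 0.151, 0.368], [-1.0, -0.026, -0.008, 0.01], [0.011, -0.151, -0.988, 1.17], [0.0, 0.0, 0.0, 1.0]] {'vertical_fov': 53.968177082599105, 'cx': 320.1310782600625, 'cy': 194.4512110626423}
wrist (np.float64(309.59946134843705), 324.25011763149604, 192.80217681481864) [[0.22, 0.923, 0.317, 0.034], [0.976, -0.207, -0.073, 0.531], [-0.002, 0.325, -0.946, 0.374], [0.0, 0.0, 0.0, 1.0]] {'vertical_fov': 65.72459314272851, 'cx': 324.25011763149604, 'cy': 192.80217681481864}
```

View pics/top0.png

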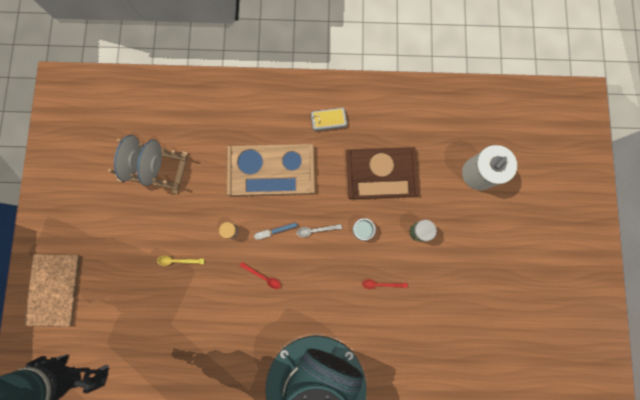

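View pics/scene0.png

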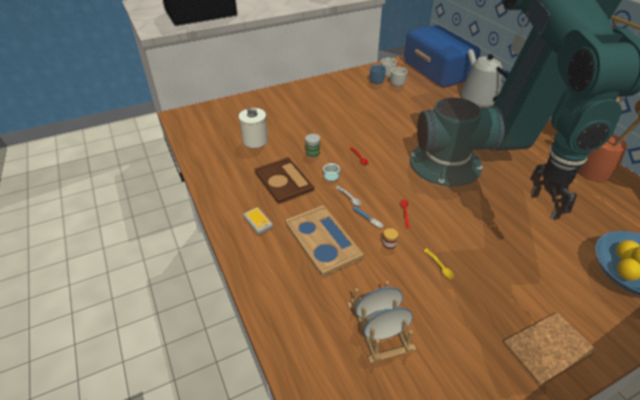

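Top view: trays at (271,170) jam and (382,173) tea. Along the front are the jar (228,230), spreader (277,231), steel spoon (319,230), bowl (364,229) and tin (424,231). The look-alikes are yellow (180,261), red (262,276) and red (385,284). I'll take coarse positions from here, then look again with the wrist camera.

```bash
python3 - <<'E'
from h import *
print(manip.tip_extent, [a for a in dir(manip) if a[0]!='_'])
for n,u,v,z in [('jamtray',271,170,.016),('teatray',382,173,.016),('jar',228,230,.052),('spreader',277,231,.01),('spoon',319,230,.01),('bowl',364,229,.04),('tin',426,230,.076),('rack',150,165,.07),('can',495,160,.155),('sard',328,119,.02)]:
    print(n,ray('top0',u,v,z).round(3))
E
```

```text
0.025 ['PlanningError', 'calibration', 'close_job', 'grab_frame', 'sense', 'tip_extent']
jamtray [0.615 0.15  0.016]
teatray [ 0.614 -0.183  0.016]
jar [0.431 0.26  0.052]
spreader [0.434 0.125 0.01 ]
spoon [0.44  0.002 0.01 ]
bowl [ 0.444 -0.127  0.04 ]
tin [ 0.443 -0.296  0.076]
rack [0.609 0.489 0.07 ]
can [ 0.628 -0.461  0.155]
sard [ 0.777 -0.017  0.02 ]
```

Call:
jog_arm(
  moves=[-0.026,0.031,-0.003,0,0,0,-0.052,0.061,-0.006,0,0,0,-0.078,0.092,-0.008,0,0,0,-0.104,0.122,-0.011,0,0,0,-0.13,0.153,-0.014,0,0,0],
)

```text
clock: 0.57
tcp_pos: [0.2365, 0.35, 0.2703]
eef_rot: [0.781, 0.625, -0.0, 0.0]
wrist_force: [1.0, -0.0, -0.5]
grip_width: 0.996
```

Call:
jog_arm(
  moves=[-0.026,0.031,-0.003,0,0,0,-0.052,0.061,-0.006,0,0,0,-0.078,0.092,-0.008,0,0,0,-0.104,0.122,-0.011,0,0,0,-0.13,0.153,-0.014,0,0,0],
)

```text
clock: 0.98
tcp_pos: [0.3573, 0.1893, 0.2845]
eef_rot: [0.781, 0.625, 0.0, 0.0]
wrist_force: [1.9, 1.0, 0.2]
grip_width: 1.001
```

Call:
jog_arm(
  moves=[-0.026,0.031,-0.003,0,0,-0.07,-0.052,0.061,-0.006,0,0,-0.14,-0.078,0.092,-0.008,0,0,-0.21,-0.104,0.122,-0.011,0,0,-0.28,-0.13,0.153,-0.014,0,0,-0.28],
)

```text
clock: 1.4
tcp_pos: [0.4781, 0.0287, 0.2984]
eef_rot: [0.707, 0.708, 0.0, -0.0]
wrist_force: [0.5, 0.8, 0.2]
grip_width: 1.001
```

```bash
python3 - <<'E'
from h import *
im=snap('wrist','w1'); s=manip.sense(); print(s['clock'],s['tcp_pos'],R.from_quat(s['eef_rot']).as_matrix().round(3).tolist())
E
```

```text
1.45 [0.48211538 0.02429451 0.29799129] [[0.004, 1.0, 0.001], [1.0, -0.004, -0.002], [-0.002, 0.001, -1.0]]
```

View pics/w1.png

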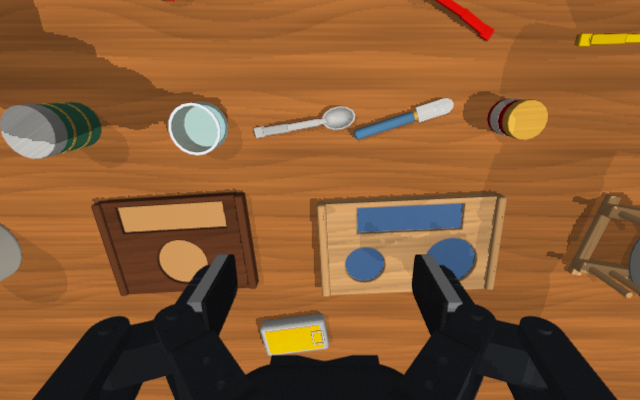

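Wrist view: tin (50,128), bowl (197,128), steel spoon (260,132)-(350,118) with its bowl at the +y end, spreader with blue handle (358,134)-(415,118) and blade to (450,103), and jar (520,118). The only steel spoon is the one at (305,125). The red (465,15) and yellow (600,40) ones are the look-alikes.

```bash
cat > meas.py <<'E'
from h import *
def world(f,c,z): return np.array([ray(f,u,v,z)[:2] for u,v in c.reshape(-1,2)])
def comp(m,roi):
    u0,v0,u1,v1=roi; k=np.zeros_like(m); k[v0:v1,u0:u1]=m[v0:v1,u0:u1]
    cs,_=cv2.findContours(cv2.morphologyEx(k,cv2.MORPH_OPEN,np.ones((3,3),np.uint8)),cv2.RETR_EXTERNAL,cv2.CHAIN_APPROX_NONE)
    return max(cs,key=cv2.contourArea)
def rect(P):
    (c,s,a)=cv2.minAreaRect((P*1000).astype(np.float32)); b=cv2.boxPoints((c,s,a))
    e=[b[1]-b[0],b[2]-b[1]]; e=max(e,key=np.linalg.norm); 
    return np.round(c,1),np.round(s,1),round(np.degrees(np.arctan2(e[1],e[0]))%180,1)
def circ(P):
    (c,r)=cv2.minEnclosingCircle((P*1000).astype(np.float32)); return np.round(c,1),round(2*r,1)
E
python3 - <<'E'
from meas import *
f='w2'; im=snap('wrist',f); hsv=cv2.cvtColor(im,cv2.COLOR_BGR2HSV)
for n,(u,v) in dict(cork=(170,217),corkr=(183,255),blue=(400,217),bluer=(360,262),jarlid=(530,118),bowl=(205,127),tinlid=(30,130),spoonh=(285,128),sprh=(385,125),blade=(435,110),table=(300,170),tan=(480,220)).items(): print(n,hsv[v,u])
b=cv2.inRange(hsv,(95,80,30),(125,255,255))
c=comp(b,(340,190,480,245)); print('jam groove',rect(world(f,c,.011)))
c=comp(b,(330,240,395,295)); print('jar rec',circ(world(f,c,.011)))
c=comp(b,(345,90,430,145)); print('spr handle',rect(world(f,c,.010)))
ck=cv2.inRange(hsv,(8,60,150),(20,160,255))
c=comp(ck,(105,195,235,240)); print('tea groove',rect(world(f,c,.011)))
c=comp(ck,(150,236,207,288)); print('tea rec',circ(world(f,c,.011)))
c=comp(cv2.inRange(hsv,(15,130,120),(28,255,255)),(480,90,560,150)); print('jarlid',circ(world(f,c,.052)),c.reshape(-1,2).min(0),c.reshape(-1,2).max(0))
cv2.imwrite('pics/z2.png',cv2.resize(im[70:170,0:560],None,fx=1.42,fy=1.42*1.0,interpolation=cv2.INTER_CUBIC))
g=cv2.inRange(hsv,(0,0,100),(180,70,255)); c=comp(g,(240,100,356,145)); print('spoon',rect(world(f,c,.012)),c.reshape(-1,2).min(0),c.reshape(-1,2).max(0))
c=comp(g,(0,95,75,165)); print('tinlid',circ(world(f,c,.076)),c.reshape(-1,2).min(0),c.reshape(-1,2).max(0))
c=comp(g|cv2.inRange(hsv,(75,10,100),(100,120,255)),(155,90,240,165)); print('bowl',circ(world(f,c,.04)),c.reshape(-1,2).min(0),c.reshape(-1,2).max(0))
s=manip.sense();print(s['tcp_pos'])
E
```

```text
cork [ 16 144 207]
corkr [ 15 143 208]
blue [106 131 146]
bluer [107 135 144]
jarlid [ 20 183 222]
bowl [ 82  36 208]
tinlid [ 18  10 132]
spoonh [ 21   9 190]
sprh [103 125 169]
blade [ 26  10 210]
table [ 14 182 165]
tan [ 16 128 219]
jam groove (array([570.7, 150.5]), array([ 35.9, 146.2]), np.float32(92.9))
jar rec (array([645.9,  89.8]), 56.7)
spr handle (array([442.3, 105.7]), array([12.1, 78.2]), np.float32(108.2))
tea groove (array([ 569.7, -186.4]), array([ 37.8, 148. ]), np.float32(93.8))
tea rec (array([ 641.9, -182.5]), 70.9)
jarlid (array([430.6, 263. ]), 46.6) [513  94] [553 135]
spoon (array([437.2,   0.9]), array([ 27.9, 127.3]), np.float32(96.1)) [257 103] [355 134]
tinlid (array([ 443.8, -289.7]), 66.2) [  4 102] [ 66 155]
bowl (array([ 440.6, -122.6]), 72.3) [171  99] [230 152]
[0.48019675 0.02680884 0.29767603]
```

View pics/z2.png

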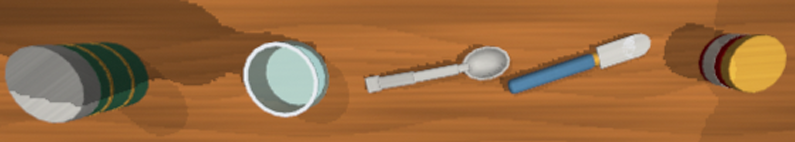

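```bash
python3 - <<'E'
from meas import *
f='w2'; im=cv2.imread('pics/w2.png'); hsv=cv2.cvtColor(im,cv2.COLOR_BGR2HSV)
g=cv2.inRange(hsv,(0,0,100),(180,70,255))
k=g.copy(); k[:, :255]=0; k[:,318:]=0; k[:100]=0;k[145:]=0
v,u=np.nonzero(k); P=np.array([ray(f,a,b,.012)[:2] for a,b in zip(u,v)])*1000
l=cv2.fitLine(P.astype(np.float32),cv2.DIST_HUBER,0,.01,.01).ravel(); print('handle',l,np.degrees(np.arctan2(l[1],l[0])))
print('tip',ray(f,257,132,.01),'bowltip',ray(f,355,116,.01),'bowl centre',ray(f,339,118,.008))
print('spr ends',ray(f,355,134,.01),ray(f,454,100,.006))
print('tin L',ray(f,4,130,.076),'T/B',ray(f,35,102,.076),ray(f,35,155.5,.076))
print('bowl L',ray(f,171.5,128,.04),'R',ray(f,226,128,.04),'T/B',ray(f,197,99,.04),ray(f,197,153,.04))
E
```

```text
handle [ 1.6481712e-01 -9.8632413e-01  4.4499646e+02 -2.3663317e+01] -80.51338
tip [ 0.45462689 -0.0628419   0.01      ] bowltip [0.4348159  0.06386967 0.01      ] bowl centre [0.43742959 0.04355902 0.008     ]
spr ends [0.45763646 0.06452351 0.01      ] [0.41585031 0.18914225 0.006     ]
tin L [ 0.44239081 -0.32364753  0.076     ] T/B [ 0.41328448 -0.28079696  0.076     ] [ 0.47064605 -0.29855723  0.076     ]
bowl L [ 0.44537089 -0.1585051   0.04      ] R [ 0.44559473 -0.09310834  0.04      ] T/B [ 0.41219791 -0.12330534  0.04      ] [ 0.47581884 -0.1320884   0.04      ]
```

Call:
jog_arm(
  moves=[-0.006,-0.008,0.02,0,0,0.155,-0.012,-0.016,0.04,0,0,0.31,-0.018,-0.024,0.06,0,0,0.465,-0.024,-0.032,0.08,0,0,0.62,-0.026,-0.039,0.1,0,0,0.775],
  grip=-0.2,
  squeeze=40,
)

```text
clock: 1.92
tcp_pos: [0.4375, 0.0046, 0.1973]
eef_rot: [0.888, 0.459, -0.0, -0.0]
wrist_force: [-0.1, 0.1, 0.0]
grip_width: 0.399
```

Call:
jog_arm(
  moves=[0,0,0.01,0,0,0.155,0,0,0.02,0,0,0.31,0,0,0.03,0,0,0.465,0,0,0.04,0,0,0.62,0,0,0.04,0,0,0.775],
)

```text
clock: 2.33
tcp_pos: [0.4373, 0.0053, 0.1567]
eef_rot: [0.985, 0.172, -0.001, -0.0]
wrist_force: [0.5, -0.6, -0.3]
grip_width: 0.398
```

Call:
jog_arm(
  moves=[0,0,0,0,0,0.12,0,0,0,0,0,0.239,0,0,0,0,0,0.239,0,0,0,0,0,0.239],
)

```text
clock: 2.67
tcp_pos: [0.4382, 0.0051, 0.1582]
eef_rot: [0.997, 0.083, -0.0, -0.0]
wrist_force: [0.2, -0.6, -0.2]
grip_width: 0.399
```

```bash
cat >> h.py <<'E'
def go(x,y,z,yaw):
    s=manip.sense(); M=R.from_quat(s['eef_rot']).as_matrix(); c,q=np.cos(np.radians(yaw)),np.sin(np.radians(yaw))
    T=np.array([[c,q,0],[q,-c,0],[0,0,-1]])
    print('t',s['clock'],'tcp',s['tcp_pos'].round(4),'yaw',np.degrees(np.arctan2(M[1,0],M[0,0])).round(2),'F',s['wrist_force'].round(1),'g',round(s['grip_width'],3))
    print('move',(M.T@(np.array([x,y,z])-s['tcp_pos'])).round(4),(R.from_matrix(M.T@T).as_rotvec()/np.radians(45)).round(3))
E
python3 - <<'E'
from h import *
snap('wrist','w3'); go(.441,.0005,.06,9.5)
E
```

```text
t 2.7167 tcp [0.4383 0.005  0.1583] yaw 9.59 F [-0.2  0.  -0. ] g 0.401
move [0.0019 0.0049 0.0983] [-0.     0.     0.002]
```

View pics/w3.png

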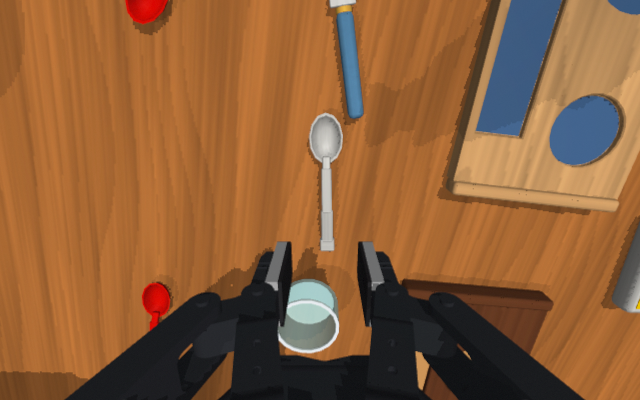

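Close view: the spoon lies vertically at u≈326 (bowl tip v 113, handle end v 250), in line with the jaws' centre. I'll check its position from here.

```bash
python3 - <<'E'
from meas import *
f='w3'
a=ray(f,327,249,.01);b=ray(f,325.5,113,.01);h=ray(f,326,175,.012);h2=ray(f,327,240,.012);print(a,b,(a+b)/2,np.linalg.norm(a-b),'handle',h,h2,np.degrees(np.arctan2(*(h-h2)[[1,0]])))
im=cv2.imread('pics/w3.png'); hsv=cv2.cvtColor(im,cv2.COLOR_BGR2HSV); bl=cv2.inRange(hsv,(95,80,30),(125,255,255))
c=comp(bl,(330,5,380,125));print('spr',rect(world(f,c,.010)))
c=comp(bl,(545,90,630,170));print('jar rec',circ(world(f,c,.011)))
print('groove corners',ray(f,477,133,.016),ray(f,521,136,.016))
go(.441,.0005,.06,9.5)
E
```

```text
[ 0.45195772 -0.05818188  0.01      ] [0.42903685 0.06792911 0.01      ] [0.44049729 0.00487362 0.01      ] 0.12817702081219504 handle [0.43837569 0.01561567 0.012     ] [ 0.45011578 -0.04754015  0.012     ] 100.53056161805401
spr (array([442.4, 106. ]), array([12.5, 78.5]), np.float32(108.2))
jar rec (array([646.3,  89.5]), 57.2)
groove corners [0.55606845 0.07344681 0.016     ] [0.59310113 0.07717871 0.016     ]
t 2.7167 tcp [0.4383 0.005  0.1583] yaw 9.59 F [-0.2  0.  -0. ] g 0.401
move [0.0019 0.0049 0.0983] [-0.     0.     0.002]
```

Call:
jog_arm(
  moves=[0.001,0.001,0.03,0,0,0,0.002,0.002,0.06,0,0,0,0.002,0.002,0.09,0,0,0,0.002,0.002,0.103,0,0,0,0.002,0.002,0.103,0,0,0],
  grip=-0.4,
)

```text
clock: 3.13
tcp_pos: [0.439, 0.0035, 0.053]
eef_rot: [0.997, 0.083, -0.002, -0.001]
wrist_force: [-0.8, -0.2, 0.6]
grip_width: 0.301
```

Call:
jog_arm(
  moves=[0,0,0.004,0,0,0,0,0,0.008,0,0,0,0,0,0.012,0,0,0,0,0,0.016,0,0,0,0,0,0.016,0,0,0],
)

```text
clock: 3.55
tcp_pos: [0.4407, 0.0032, 0.0391]
eef_rot: [0.997, 0.082, 0.0, 0.0]
wrist_force: [-0.3, -0.1, -1.0]
grip_width: 0.3
```

```bash
python3 - <<'E'
from h import *
snap('wrist','w4'); snap('scene','s4'); go(.4405,.003,.033,9.5)
a=cv2.imread('pics/w4.png')[150:400,180:480]; b=cv2.imread('pics/s4.png')[130:255,290:440]
cv2.imwrite('pics/z4.png',np.hstack([a,cv2.resize(b,(300,250))]))
E
```

```text
t 3.65 tcp [0.4408 0.0031 0.0395] yaw 9.39 F [-0.6 -0.2  0.6] g 0.296
move [-0.0003  0.0001  0.0065] [ 0.    -0.    -0.002]
```

View pics/z4.png

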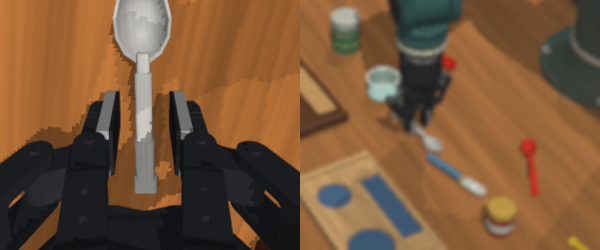

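Call:
jog_arm(
  moves=[0,0,0.002,0,0,0,0,0,0.004,0,0,0,0,0,0.006,0,0,0,0,0,0.007,0,0,0,0,0,0.007,0,0,0],
)

```text
clock: 4.07
tcp_pos: [0.4405, 0.0032, 0.032]
eef_rot: [0.997, 0.082, -0.0, -0.0]
wrist_force: [0.3, -0.3, 1.9]
grip_width: 0.3
```

Call:
jog_arm(
  moves=[0,0,0,0,0,0,0,0,0,0,0,0,0,0,0,0,0,0,0,0,0,0,0,0,0,0,0,0,0,0],
  grip=-1,
)

```text
clock: 4.48
tcp_pos: [0.4407, 0.0031, 0.0324]
eef_rot: [0.997, 0.082, 0.0, 0.0]
wrist_force: [-1.3, -0.1, 3.1]
grip_width: 0.086
```

Call:
jog_arm(
  moves=[0,0,-0.015,0,0,0,0,0,-0.035,0,0,0,0,0,-0.06,0,0,0,0.007,0.015,-0.075,0,0,0,0.02,0.042,-0.075,0,0,0],
)

```text
clock: 4.9
tcp_pos: [0.4675, -0.0343, 0.1101]
eef_rot: [0.997, 0.083, 0.001, 0.0]
wrist_force: [1.6, -0.4, -0.1]
grip_width: 0.085
```

Call:
jog_arm(
  moves=[0.015,0.033,0,0,0,0.03,0.03,0.066,0,0,0,0.06,0.045,0.099,0,0,0,0.09,0.06,0.132,0,0,0,0.12,0.075,0.164,0,0,0,0.131],
)

```text
clock: 5.32
tcp_pos: [0.5687, -0.1864, 0.1071]
eef_rot: [1.0, 0.03, -0.0, -0.0]
wrist_force: [0.6, -0.4, -0.8]
grip_width: 0.087
```

Call:
jog_arm(
  moves=[0,0,0,0,0,0,0,0,0,0,0,0],
)

```text
clock: 5.48
tcp_pos: [0.5685, -0.186, 0.1065]
eef_rot: [1.0, 0.03, -0.0, -0.0]
wrist_force: [-0.5, -0.1, -0.7]
grip_width: 0.084
```

```bash
python3 - <<'E'
from h import *
snap('wrist','w5'); go(.5688,-.1852,.06,3.5)
E
```

```text
t 5.5333 tcp [ 0.5678 -0.1848  0.1067] yaw 3.45 F [ 0.   0.  -0.6] g 0.09
move [0.001  0.0005 0.0467] [-0.001  0.001 -0.001]
```

View pics/w5.png

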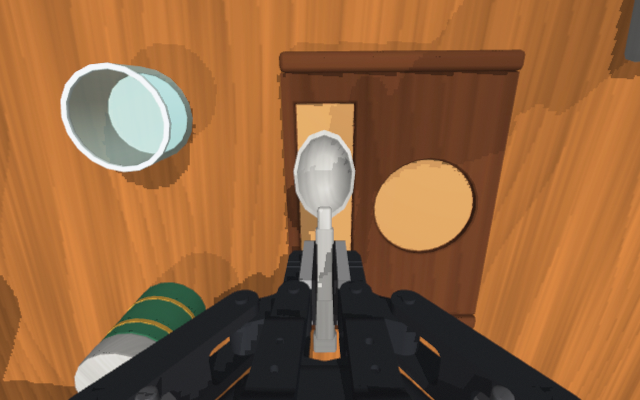

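The spoon is held and lines up with the groove (far end (295,103)-(355,101)). The tea recess is at (424,205) and the bowl rim is around (116,117). I'll refine the tray and bowl from here.

```bash
python3 - <<'E'
from meas import *
f='w5'; im=cv2.imread('pics/w5.png'); hsv=cv2.cvtColor(im,cv2.COLOR_BGR2HSV)
ck=cv2.inRange(hsv,(8,60,150),(20,160,255)); c=comp(ck,(365,150,485,262)); print('tea rec',circ(world(f,c,.011)))
a,b=ray(f,294,103,.016),ray(f,356,101,.016); print('groove far end',a,b,'mid',(a+b)/2, 'len',np.linalg.norm(a-b))
t=np.radians(3.5); print('-> groove centre', (a+b)[:2]/2-.075*np.array([-np.sin(t),np.cos(t)]))
print('left edge',ray(f,291,248,.016),'cleat',ray(f,282,62,.021),ray(f,523,60,.021))
for u,v in[(62,112),(170,130),(104,63),(130,170)]: print('bowl rim',ray(f,u,v,.04))
print('spoon bowl tip',ray(f,324,131,.107-.0215))
go(.5688,-.1852,.06,3.5)
E
```

```text
tea rec (array([ 641.7, -181.5]), 72.4)
groove far end [ 0.54488295 -0.1127593   0.016     ] [ 0.58483901 -0.10913577  0.016     ] mid [ 0.56486098 -0.11094753  0.016     ] len 0.04012002592252323
-> groove centre [ 0.56943962 -0.18580764]
left edge [ 0.54552519 -0.21875189  0.016     ] cleat [ 0.53741403 -0.08898662  0.021     ] [ 0.68300089 -0.07921886  0.021     ]
bowl rim [ 0.41318832 -0.12441284  0.04      ]
bowl rim [ 0.47455249 -0.13107105  0.04      ]
bowl rim [ 0.44198998 -0.09644922  0.04      ]
bowl rim [ 0.44747394 -0.15705374  0.04      ]
spoon bowl tip [ 0.56490569 -0.12006123  0.0855    ]
t 5.5333 tcp [ 0.5678 -0.1848  0.1067] yaw 3.45 F [ 0.   0.  -0.6] g 0.09
move [0.001  0.0005 0.0467] [-0.001  0.001 -0.001]
```

Call:
jog_arm(
  moves=[0.001,0,0.02,0,0,0,0.001,0,0.035,0,0,0,0.001,0,0.048,0,0,0,0.001,0,0.055,0,0,0,0.001,0,0.059,0,0,0],
)

```text
clock: 5.95
tcp_pos: [0.5682, -0.1835, 0.0476]
eef_rot: [1.0, 0.031, -0.001, -0.0]
wrist_force: [-0.1, 0.8, -0.2]
grip_width: 0.082
```

Call:
jog_arm(
  moves=[0,0,0.001,0,0,0,0,0,0.002,0,0,0,0,0,0.003,0,0,0,0,0,0.0037,0,0,0,0,0,0.0037,0,0,0],
)

```text
clock: 6.37
tcp_pos: [0.5692, -0.1846, 0.0449]
eef_rot: [1.0, 0.03, 0.0, 0.0]
wrist_force: [0.5, -0.1, -0.4]
grip_width: 0.084
```

Call:
jog_arm(
  moves=[0,0,0,0,0,0],
)

```text
clock: 6.45
tcp_pos: [0.5691, -0.1846, 0.0448]
eef_rot: [1.0, 0.03, 0.0, 0.0]
wrist_force: [-0.5, 0.2, -0.2]
grip_width: 0.087
```

Call:
jog_arm(
  moves=[0,0,0.001,0,0,0,0,0,0.0017,0,0,0,0,0,0.0017,0,0,0],
)

```text
clock: 6.7
tcp_pos: [0.5692, -0.1846, 0.0434]
eef_rot: [1.0, 0.03, 0.0, 0.0]
wrist_force: [-1.5, 1.9, 6.1]
grip_width: 0.086
```

Call:
jog_arm(
  moves=[0,0,0,0,0,0,0,0,0,0,0,0,0,0,0,0,0,0,0,0,0,0,0,0],
  grip=-0.5,
)

```text
clock: 7.03
tcp_pos: [0.569, -0.1845, 0.0428]
eef_rot: [1.0, 0.03, -0.0, -0.0]
wrist_force: [-0.8, -0.2, 0.6]
grip_width: 0.248
```

Call:
jog_arm(
  moves=[0,0,-0.01,0,0,0,0,0,-0.03,0,0,0,0,0,-0.06,0,0,0,0,0,-0.09,0,0,0,0,0,-0.09,0,0,0],
)

```text
clock: 7.45
tcp_pos: [0.571, -0.1854, 0.1389]
eef_rot: [1.0, 0.03, 0.003, 0.002]
wrist_force: [0.0, -0.3, 0.7]
grip_width: 0.249
```

```bash
python3 - <<'E'
from h import *
snap('wrist','w6'); go(.440,.114,.135,18)
E
```

```text
t 7.5 tcp [ 0.5704 -0.1852  0.1364] yaw 3.5 F [0.3 0.1 0.2] g 0.247
move [-0.112  -0.3066  0.    ] [ 0.004 -0.006 -0.322]
```

View pics/w6.png

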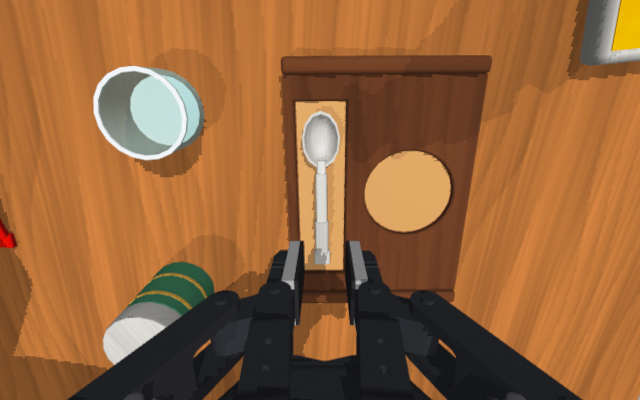

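The spoon lies in its groove, from (321,113) to (322,262), with the groove spanning v 100-270. Next is the spreader.

Call:
jog_arm(
  moves=[-0.011,-0.031,0,0,0,0,-0.022,-0.061,0,0,0,0,-0.034,-0.092,0,0,0,0,-0.045,-0.122,0,0,0,0,-0.056,-0.153,0,0,0,0],
)

```text
clock: 7.92
tcp_pos: [0.5026, -0.034, 0.1326]
eef_rot: [1.0, 0.03, -0.0, -0.0]
wrist_force: [0.7, 0.5, 0.0]
grip_width: 0.246
```

Call:
jog_arm(
  moves=[-0.011,-0.031,0,0,0,-0.08,-0.022,-0.061,0,0,0,-0.16,-0.034,-0.092,0,0,0,-0.24,-0.045,-0.122,0,0,0,-0.322,-0.056,-0.153,0,0,0,-0.322],
)

```text
clock: 8.33
tcp_pos: [0.4374, 0.1152, 0.1327]
eef_rot: [0.987, 0.158, -0.0, -0.0]
wrist_force: [1.0, -0.1, 0.4]
grip_width: 0.248
```

Call:
jog_arm(
  moves=[0,0,0.02,0,0,0,0,0,0.04,0,0,0,0,0,0.06,0,0,0,0,0,0.06,0,0,0,0,0,0.06,0,0,0],
)

```text
clock: 8.75
tcp_pos: [0.4378, 0.114, 0.0726]
eef_rot: [0.988, 0.156, -0.001, -0.0]
wrist_force: [0.4, -0.3, 0.7]
grip_width: 0.247
```

```bash
python3 - <<'E'
from meas import *
f='w7';im=snap('wrist',f); go(.440,.114,.033,18)
hsv=cv2.cvtColor(im,cv2.COLOR_BGR2HSV); bl=cv2.inRange(hsv,(95,80,30),(125,255,255))
c=comp(bl,(300,80,350,350));print('spr',rect(world(f,c,.012)),c.reshape(-1,2).min(0),c.reshape(-1,2).max(0))
cv2.imwrite('pics/z7.png',im)
E
```

```text
t 8.8 tcp [0.4385 0.114  0.0733] yaw 17.97 F [0.4 0.6 1.1] g 0.251
move [0.0014 0.0004 0.0403] [-0.     0.001 -0.001]
spr (array([442.6, 105.9]), array([12. , 77.4]), np.float32(108.2)) [317 183] [336 291]
```

View pics/z7.png

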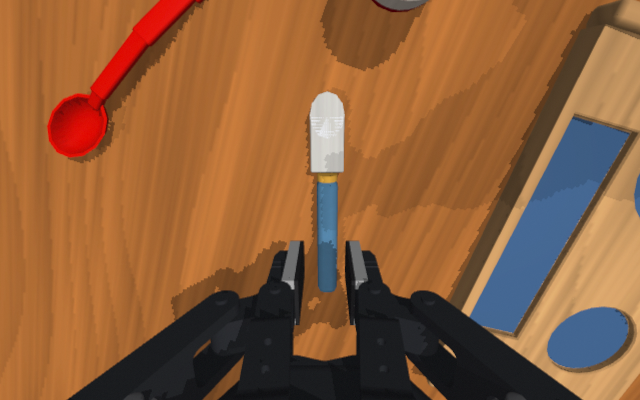

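The spreader's handle is centred between the open fingers (u 317-336) and in line with the jaws. Descending to grip it.

Call:
jog_arm(
  moves=[0.001,0,0.012,0,0,0,0.001,0,0.024,0,0,0,0.001,0,0.034,0,0,0,0.001,0,0.041,0,0,0,0.001,0,0.041,0,0,0],
)

```text
clock: 9.22
tcp_pos: [0.4396, 0.1143, 0.0317]
eef_rot: [0.988, 0.156, -0.0, -0.0]
wrist_force: [-0.4, -0.7, -0.1]
grip_width: 0.251
```

Call:
jog_arm(
  moves=[0,0,0,0,0,0,0,0,0,0,0,0,0,0,0,0,0,0,0,0,0,0,0,0,0,0,0,0,0,0],
  grip=-1,
)

```text
clock: 9.63
tcp_pos: [0.44, 0.1144, 0.0325]
eef_rot: [0.988, 0.156, 0.001, 0.0]
wrist_force: [-0.8, 0.2, 7.4]
grip_width: 0.13
```

```bash
python3 - <<'E'
from h import *
a=np.radians(2.9); gc=np.array([.5697,.1498]); t=gc-.015*np.array([-np.sin(a),np.cos(a)]); print(t)
go(t[0],t[1],.11,2.9)
E
```

```text
[0.57045889 0.13481921]
t 9.6333 tcp [0.44   0.1144 0.0325] yaw 17.98 F [-0.8  0.2  7.4] g 0.13
move [ 0.1305  0.0209 -0.0774] [ 0.    -0.001  0.335]
```

Call:
jog_arm(
  moves=[0,0,-0.02,0,0,0,0,0,-0.04,0,0,0,0,0,-0.06,0,0,0,0.02,0.003,-0.077,0,0,0,0.05,0.008,-0.077,0,0,0],
)

```text
clock: 10.05
tcp_pos: [0.4897, 0.1224, 0.1124]
eef_rot: [0.988, 0.156, 0.002, 0.0]
wrist_force: [1.9, -0.6, 1.0]
grip_width: 0.134
```

Call:
jog_arm(
  moves=[0.025,0.004,0,0,0,0.09,0.05,0.008,0,0,0,0.18,0.075,0.012,0,0,0,0.27,0.0805,0.013,0,0,0,0.335,0.0805,0.013,0,0,0,0.335],
)

```text
clock: 10.47
tcp_pos: [0.5716, 0.1348, 0.1086]
eef_rot: [1.0, 0.024, 0.0, -0.0]
wrist_force: [-0.3, -0.3, -1.3]
grip_width: 0.132
```

```bash
python3 - <<'E'
from meas import *
f='w8';im=snap('wrist',f); go(.5705,.1348,.0445,2.9)
E
```

```text
t 10.5167 tcp [0.5703 0.1347 0.1086] yaw 2.96 F [-0.  -0.4 -0.3] g 0.133
move [ 0.0002 -0.0001  0.0641] [0.    0.001 0.001]
```

View pics/w8.png

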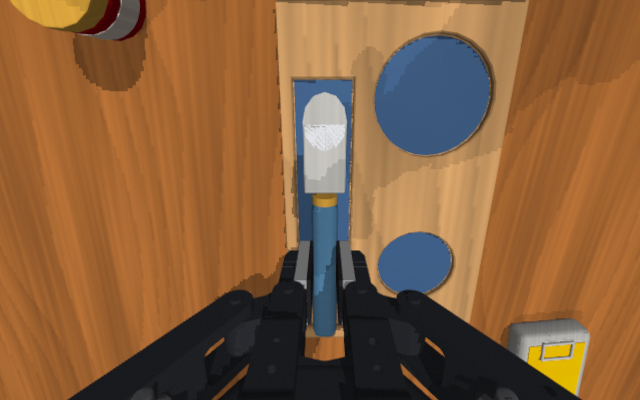

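The spreader is held over the jam groove (far end (293,79)-(355,77)). The large recess is at (433,94) and the small one at (415,263). Refining both from here.

```bash
python3 - <<'E'
from meas import *
f='w8'; im=cv2.imread('pics/w8.png'); hsv=cv2.cvtColor(im,cv2.COLOR_BGR2HSV); bl=cv2.inRange(hsv,(95,80,30),(125,255,255))
for n,r in (('bowlrec',(365,25,500,165)),('jarrec',(370,225,460,300))): print(n,circ(world(f,comp(bl,r),.011)))
a,b=ray(f,292.5,79,.016),ray(f,355.5,77,.016); t=np.radians(2.9)
print('groove',a,b,(a+b)[:2]/2-.075*np.array([-np.sin(t),np.cos(t)]),np.linalg.norm(a-b))
print('tip',ray(f,324,93,.1086-.0325+.007))
E
```

```text
bowlrec (array([639.5, 215.5]), 75.7)
jarrec (array([646.,  89.]), 57.4)
groove [0.54747601 0.22287216 0.016     ] [0.58754599 0.22601377 0.016     ] [0.57130547 0.14953902] 0.04019294533298312
tip [0.56797146 0.21674077 0.0831    ]
```

Call:
jog_arm(
  moves=[0,0.001,0.02,0,0,0,0,0.001,0.038,0,0,0,0,0.001,0.052,0,0,0,0,0.001,0.06,0,0,0,0,0.001,0.062,0,0,0],
)

```text
clock: 10.93
tcp_pos: [0.5688, 0.1335, 0.046]
eef_rot: [1.0, 0.026, -0.001, 0.0]
wrist_force: [-0.2, -0.1, 0.6]
grip_width: 0.136
```

Call:
jog_arm(
  moves=[0,0,0.001,0,0,0,0,0,0.002,0,0,0,0,0,0.003,0,0,0,0,0,0.003,0,0,0],
)

```text
clock: 11.27
tcp_pos: [0.5704, 0.1337, 0.0444]
eef_rot: [1.0, 0.025, 0.0, -0.0]
wrist_force: [0.6, -0.4, -1.1]
grip_width: 0.136
```

Call:
jog_arm(
  moves=[0,0,0.0008,0,0,0,0,0,0.0012,0,0,0,0,0,0.0012,0,0,0],
)

```text
clock: 11.52
tcp_pos: [0.5705, 0.1337, 0.0435]
eef_rot: [1.0, 0.025, 0.001, -0.0]
wrist_force: [-1.5, -0.5, 10.0]
grip_width: 0.134
```

Call:
jog_arm(
  moves=[0,0,0,0,0,0,0,0,0,0,0,0,0,0,0,0,0,0,0,0,0,0,0,0],
  grip=-0.5,
)

```text
clock: 11.85
tcp_pos: [0.5702, 0.1337, 0.0426]
eef_rot: [1.0, 0.025, -0.0, -0.0]
wrist_force: [-0.5, -0.7, 0.2]
grip_width: 0.25
```

Call:
jog_arm(
  moves=[0,0,-0.01,0,0,0,0,0,-0.03,0,0,0,0,0,-0.06,0,0,0,0,0,-0.09,0,0,0,0,0,-0.09,0,0,0],
)

```text
clock: 12.27
tcp_pos: [0.5724, 0.1339, 0.1386]
eef_rot: [1.0, 0.025, 0.004, -0.0]
wrist_force: [0.2, 0.8, 0.0]
grip_width: 0.251
```

```bash
python3 - <<'E'
from meas import *
f='w9';im=snap('wrist',f); hsv=cv2.cvtColor(im,cv2.COLOR_BGR2HSV)
g=cv2.inRange(hsv,(0,0,130),(180,60,255)); c=comp(g,(290,60,360,230)).reshape(-1,2); print('blade',c.min(0),c.max(0),ray(f,c[:,0].mean(),c[:,1].min(),.018))
go(.4308,.263,.135,0)
E
```

```text
blade [308  90] [334 153] [0.56682623 0.21591476 0.018     ]
t 12.3167 tcp [0.5717 0.1339 0.1361] yaw 2.91 F [-1.5  0.1 -0.9] g 0.247
move [-0.1342 -0.1361  0.0004] [-0.    -0.007  0.065]
```

View pics/w9.png

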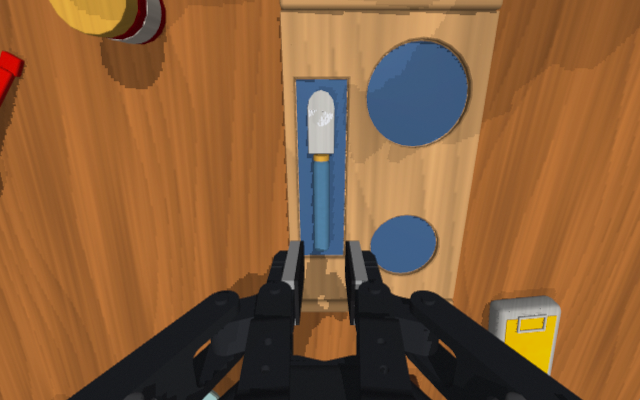

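The spreader lies in its groove (blade tip (320,90), handle end near (322,250)). Next is the jar.

Call:
jog_arm(
  moves=[-0.027,-0.027,0,0,0,0,-0.054,-0.054,0,0,0,0,-0.081,-0.081,0,0,0,0,-0.108,-0.109,0,0,0,0,-0.134,-0.136,0,0,0,0],
  grip=0.65,
)

```text
clock: 12.73
tcp_pos: [0.4276, 0.2634, 0.1324]
eef_rot: [1.0, 0.025, -0.0, 0.0]
wrist_force: [0.6, 0.2, 0.7]
grip_width: 0.827
```

Call:
jog_arm(
  moves=[0,0,0.01,0,0,0.065,0,0,0.01,0,0,0.065,0,0,0.01,0,0,0.065],
)

```text
clock: 12.98
tcp_pos: [0.4293, 0.2626, 0.1224]
eef_rot: [1.0, 0.001, -0.0, 0.0]
wrist_force: [-0.2, 0.1, 0.3]
grip_width: 0.822
```

```bash
python3 - <<'E'
from meas import *
f='w10';im=snap('wrist',f); go(.4308,.263,.043,0)
print(proj(f,(.4308,.263,.052)),proj(f,(.4308,.263,0)))
E
```

```text
t 13.0333 tcp [0.4299 0.2624 0.1227] yaw 0.04 F [-0.6  0.3 -0.3] g 0.819
move [ 0.001  -0.0007  0.0797] [0.    0.    0.001]
(np.float64(326.1246208609223), np.float64(220.57180120735654)) (np.float64(325.8554492842053), np.float64(194.54858216659198))
```

View pics/w10.png

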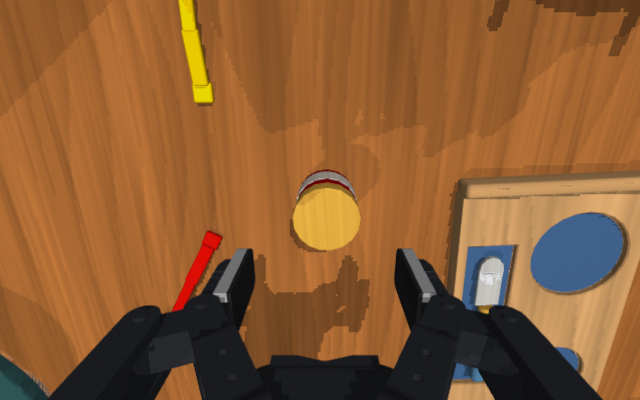

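The jar lid is at (326,219), as predicted, and centred between the fingers. The red handle tip at (212,238) is clear of them.

Call:
jog_arm(
  moves=[0.001,-0.001,0.025,0,0,0,0.001,-0.001,0.05,0,0,0,0.001,-0.001,0.07,0,0,0,0.001,-0.001,0.08,0,0,0,0.001,-0.001,0.08,0,0,0],
)

```text
clock: 13.45
tcp_pos: [0.4304, 0.2625, 0.0409]
eef_rot: [1.0, -0.0, -0.001, 0.001]
wrist_force: [-1.0, -0.2, 0.4]
grip_width: 0.828
```

Call:
jog_arm(
  moves=[0,0,0,0,0,0,0,0,0,0,0,0,0,0,0,0,0,0,0,0,0,0,0,0,0,0,0,0,0,0],
  grip=-1,
  squeeze=30,
)

```text
clock: 13.87
tcp_pos: [0.4313, 0.2638, 0.0436]
eef_rot: [1.0, -0.0, 0.001, -0.0]
wrist_force: [0.5, -2.1, 7.4]
grip_width: 0.523
```

```bash
python3 - <<'E'
from meas import *
go(.645,.0893,.11,0)
E
```

```text
t 13.8667 tcp [0.4313 0.2638 0.0436] yaw -0.02 F [ 0.5 -2.1  7.4] g 0.523
move [ 0.2139  0.1744 -0.066 ] [-0.    -0.003 -0.   ]
```

Call:
jog_arm(
  moves=[0,0,-0.015,0,0,0,0,0,-0.04,0,0,0,0,0,-0.066,0,0,0,0.017,0.014,-0.066,0,0,0,0.042,0.034,-0.066,0,0,0],
)

```text
clock: 14.28
tcp_pos: [0.4723, 0.2307, 0.1107]
eef_rot: [1.0, 0.001, 0.001, -0.001]
wrist_force: [1.2, 1.3, -0.9]
grip_width: 0.526
```

Call:
jog_arm(
  moves=[0.028,0.023,0,0,0,0,0.057,0.046,0,0,0,0,0.085,0.069,0,0,0,0,0.114,0.092,0,0,0,0,0.141,0.115,0,0,0,0],
)

```text
clock: 14.7
tcp_pos: [0.6148, 0.1133, 0.109]
eef_rot: [1.0, -0.0, 0.0, -0.0]
wrist_force: [0.8, 1.2, -1.8]
grip_width: 0.527
```

Call:
jog_arm(
  moves=[0.018,0.014,0,0,0,0,0.031,0.025,0,0,0,0,0.031,0.025,0.01,0,0,0,0.031,0.025,0.01,0,0,0],
)

```text
clock: 15.03
tcp_pos: [0.644, 0.0892, 0.097]
eef_rot: [1.0, -0.001, -0.001, -0.0]
wrist_force: [-0.9, 0.8, -1.4]
grip_width: 0.522
```

```bash
python3 - <<'E'
from meas import *
go(.645,.0897,.0555,0)
E
```

```text
t 15.0333 tcp [0.644  0.0892 0.097 ] yaw -0.07 F [-0.9  0.8 -1.4] g 0.522
move [ 0.0011 -0.0005  0.0415] [-0.     0.003 -0.002]
```

Call:
jog_arm(
  moves=[0.001,0,0.015,0,0,0,0.001,0,0.028,0,0,0,0.001,0,0.036,0,0,0,0.001,0,0.039,0,0,0,0.001,0,0.039,0,0,0],
)

```text
clock: 15.45
tcp_pos: [0.6446, 0.0902, 0.0593]
eef_rot: [1.0, 0.0, -0.001, -0.0]
wrist_force: [0.2, 0.6, -0.1]
grip_width: 0.534
```

Call:
jog_arm(
  moves=[0,0,0.001,0,0,0,0,0,0.002,0,0,0,0,0,0.003,0,0,0,0,0,0.003,0,0,0],
)

```text
clock: 15.78
tcp_pos: [0.6455, 0.0897, 0.0569]
eef_rot: [1.0, -0.0, 0.0, -0.0]
wrist_force: [-0.1, 0.0, -0.8]
grip_width: 0.529
```

Still about 2 mm above the floor.

Call:
jog_arm(
  moves=[0,0,0.001,0,0,0,0,0,0.002,0,0,0,0,0,0.0025,0,0,0,0,0,0.0025,0,0,0],
)

```text
clock: 16.12
tcp_pos: [0.6455, 0.0896, 0.0547]
eef_rot: [1.0, -0.0, 0.0, 0.0]
wrist_force: [-2.8, 0.6, 4.4]
grip_width: 0.525
```

Call:
jog_arm(
  moves=[0,0,0,0,0,0,0,0,0,0,0,0,0,0,0,0,0,0,0,0,0,0,0,0],
  grip=0.4,
)

```text
clock: 16.45
tcp_pos: [0.6454, 0.0896, 0.0541]
eef_rot: [1.0, -0.0, -0.0, -0.0]
wrist_force: [0.5, 0.5, -0.2]
grip_width: 0.697
```

Call:
jog_arm(
  moves=[0,0,-0.01,0,0,0,0,0,-0.03,0,0,0,0,0,-0.06,0,0,0,0,0,-0.08,0,0,0,0,0,-0.08,0,0,0],
)

```text
clock: 16.87
tcp_pos: [0.6472, 0.0897, 0.1393]
eef_rot: [1.0, -0.0, 0.003, -0.0]
wrist_force: [1.8, -0.2, 1.2]
grip_width: 0.697
```

```bash
python3 - <<'E'
from meas import *
f='w11';im=snap('wrist',f); hsv=cv2.cvtColor(im,cv2.COLOR_BGR2HSV)
c=comp(cv2.inRange(hsv,(15,130,120),(28,255,255)),(230,150,420,400)); print(circ(world(f,c,.063)),c.reshape(-1,2).min(0),c.reshape(-1,2).max(0))
go(.444,-.1267,.135,0)
E
```

```text
(array([640. ,  83.2]), 67.1) [284 182] [361 261]
t 16.9167 tcp [0.6466 0.0897 0.137 ] yaw -0.02 F [-0.1  0.6 -0.3] g 0.7
move [-0.2025  0.2164  0.0011] [-0.    -0.005 -0.   ]
```

Call:
jog_arm(
  moves=[-0.02,0.022,0,0,0,0,-0.045,0.048,0,0,0,0,-0.07,0.074,0,0,0,0,-0.095,0.1,0,0,0,0,-0.12,0.128,0,0,0,0],
  grip=1,
)

```text
clock: 17.33
tcp_pos: [0.5236, -0.0388, 0.1336]
eef_rot: [1.0, 0.0, -0.0, -0.0]
wrist_force: [0.1, -0.4, -0.1]
grip_width: 0.997
```

Call:
jog_arm(
  moves=[-0.025,0.027,0,0,0,0,-0.05,0.053,0,0,0,0,-0.07,0.076,0,0,0,0,-0.0815,0.088,0,0,0,0,-0.0815,0.088,0,0,0,0],
)

```text
clock: 17.75
tcp_pos: [0.4415, -0.1279, 0.1339]
eef_rot: [1.0, -0.002, -0.001, -0.0]
wrist_force: [0.8, 0.9, -0.4]
grip_width: 1.0
```

Call:
jog_arm(
  moves=[0,0,0,0,0,0],
)

```text
clock: 17.83
tcp_pos: [0.4433, -0.1267, 0.134]
eef_rot: [1.0, -0.001, -0.0, -0.0]
wrist_force: [0.7, 0.7, 0.2]
grip_width: 1.003
```

```bash
python3 - <<'E'
from meas import *
f='w12';im=snap('wrist',f); go(.444,-.1267,.045,0)
print(proj(f,(.444,-.1267,.04)),[proj(f,(.444+a,-.1267+b,.04)) for a,b in((.031,0),(-.031,0),(0,.031),(0,-.031))])
cv2.imwrite('pics/z12.png',np.hstack([im[60:360,120:520],cv2.imread('pics/w11.png')[60:360,120:520]]))
E
```

```text
t 17.8833 tcp [ 0.4438 -0.1262  0.134 ] yaw -0.06 F [-0.1 -0.4  0.3] g 1.001
move [0.0002 0.0005 0.089 ] [-0.     0.    -0.001]
(np.float64(324.791239495007), np.float64(208.01287743725706)) [(np.float64(366.8843230363446), np.float64(207.9526204711011)), (np.float64(282.7166323764634), np.float64(208.073107954099)), (np.float64(324.7302550905711), np.float64(167.09140708576066)), (np.float64(324.84704490512866), np.float64(245.45916320280207))]
```

View pics/z12.png

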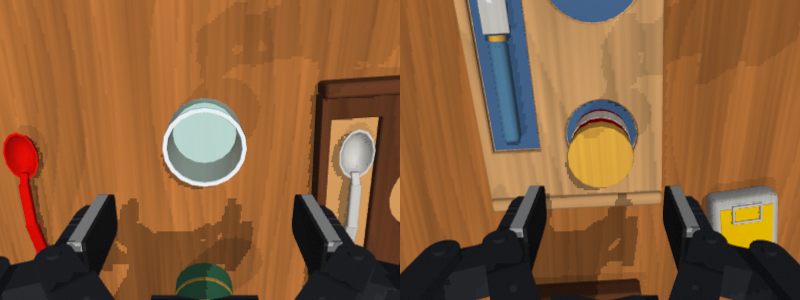

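The bowl rim is centred at (324,206), as predicted. The right half shows the jar seated upright in the small recess.

Call:
jog_arm(
  moves=[0,0,0.03,0,0,0,0,0,0.06,0,0,0,0,0,0.085,0,0,0,0,0,0.097,0,0,0,0,0,0.097,0,0,0],
)

```text
clock: 18.3
tcp_pos: [0.443, -0.1248, 0.0348]
eef_rot: [1.0, 0.001, -0.002, -0.001]
wrist_force: [0.2, -0.0, -0.6]
grip_width: 1.0
```

Call:
jog_arm(
  moves=[0,0,0,0,0,0,0,0,0,0,0,0,0,0,0,0,0,0,0,0,0,0,0,0,0,0,0,0,0,0],
  grip=-1,
)

```text
clock: 18.72
tcp_pos: [0.4446, -0.1263, 0.0382]
eef_rot: [1.0, -0.0, 0.001, 0.0]
wrist_force: [-0.7, 2.9, 8.1]
grip_width: 0.698
```

```bash
python3 - <<'E'
from meas import *
go(.639,.2153,.11,0)
E
```

```text
t 18.7167 tcp [ 0.4446 -0.1263  0.0382] yaw -0.0 F [-0.7  2.9  8.1] g 0.698
move [ 0.1945 -0.3416 -0.0715] [ 0.    -0.002 -0.   ]
```

Call:
jog_arm(
  moves=[0,0,-0.015,0,0,0,0,0,-0.04,0,0,0,0,0,-0.07,0,0,0,0.008,-0.014,-0.082,0,0,0,0.022,-0.038,-0.082,0,0,0],
)

```text
clock: 19.13
tcp_pos: [0.4672, -0.0897, 0.1227]
eef_rot: [1.0, -0.001, 0.003, 0.001]
wrist_force: [0.7, -0.9, -0.7]
grip_width: 0.695
```

Call:
jog_arm(
  moves=[0.018,-0.031,0,0,0,0,0.035,-0.062,0,0,0,0,0.053,-0.093,0,0,0,0,0.07,-0.124,0,0,0,0,0.088,-0.155,0,0,0,0],
)

```text
clock: 19.55
tcp_pos: [0.5546, 0.0685, 0.1199]
eef_rot: [1.0, -0.0, 0.001, 0.0]
wrist_force: [0.9, -0.8, 0.1]
grip_width: 0.7
```

Call:
jog_arm(
  moves=[0.018,-0.031,0,0,0,0,0.035,-0.062,0,0,0,0,0.053,-0.093,0,0,0,0,0.07,-0.124,0,0,0,0,0.0845,-0.1486,0,0,0,0],
)

```text
clock: 19.97
tcp_pos: [0.6393, 0.2178, 0.1197]
eef_rot: [1.0, 0.0, 0.001, -0.0]
wrist_force: [1.3, 0.7, -0.6]
grip_width: 0.695
```

Call:
jog_arm(
  moves=[0,0,0.015,0,0,0,0,0,0.03,0,0,0,0,0,0.03,0,0,0,0,0,0.03,0,0,0],
)

```text
clock: 20.3
tcp_pos: [0.6381, 0.2152, 0.0893]
eef_rot: [1.0, -0.0, -0.0, 0.0]
wrist_force: [0.7, -0.4, -0.1]
grip_width: 0.699
```

```bash
python3 - <<'E'
from meas import *
go(.639,.2153,.049,0)
E
```

```text
t 20.3 tcp [0.6381 0.2152 0.0893] yaw -0.01 F [ 0.7 -0.4 -0.1] g 0.699
move [ 0.0009 -0.0001  0.0403] [ 0.     0.001 -0.   ]
```

Call:
jog_arm(
  moves=[0.001,0,0.012,0,0,0,0.001,0,0.024,0,0,0,0.001,0,0.032,0,0,0,0.001,0,0.036,0,0,0,0.001,0,0.037,0,0,0],
)

```text
clock: 20.72
tcp_pos: [0.6394, 0.215, 0.0523]
eef_rot: [1.0, -0.0, -0.0, 0.0]
wrist_force: [0.6, -0.6, -0.8]
grip_width: 0.697
```

Call:
jog_arm(
  moves=[0,0,0.001,0,0,0,0,0,0.002,0,0,0,0,0,0.003,0,0,0,0,0,0.003,0,0,0],
)

```text
clock: 21.05
tcp_pos: [0.6396, 0.2153, 0.0494]
eef_rot: [1.0, -0.0, 0.0, -0.0]
wrist_force: [0.4, -1.3, -0.5]
grip_width: 0.694
```

Call:
jog_arm(
  moves=[0,0,0.0008,0,0,0,0,0,0.0012,0,0,0,0,0,0.0012,0,0,0],
)

```text
clock: 21.3
tcp_pos: [0.6396, 0.2153, 0.0493]
eef_rot: [1.0, -0.0, 0.001, -0.0]
wrist_force: [-5.6, -0.6, 12.8]
grip_width: 0.697
```

Call:
jog_arm(
  moves=[0,0,0,0,0,0,0,0,0,0,0,0,0,0,0,0,0,0,0,0,0,0,0,0],
  grip=0.75,
)

```text
clock: 21.63
tcp_pos: [0.6395, 0.2153, 0.0479]
eef_rot: [1.0, -0.0, -0.0, 0.0]
wrist_force: [-0.1, 0.0, 0.1]
grip_width: 0.874
```

Call:
jog_arm(
  moves=[0,0,-0.01,0,0,0,0,0,-0.03,0,0,0,0,0,-0.06,0,0,0,0,0,-0.095,0,0,0,0,0,-0.12,0,0,0],
)

```text
clock: 22.05
tcp_pos: [0.6397, 0.2153, 0.1715]
eef_rot: [1.0, -0.0, 0.001, -0.0]
wrist_force: [0.8, 0.0, -0.5]
grip_width: 0.873
```

```bash
python3 - <<'E'
from meas import *
snap('wrist','w13'); go(.443,-.294,.165,0)
E
```

```text
t 22.1 tcp [0.6411 0.2156 0.1759] yaw -0.01 F [-1.3 -0.1  4.8] g 0.876
move [-0.1981  0.5097  0.0087] [-0.002 -0.01  -0.   ]
```

Call:
jog_arm(
  moves=[-0.012,0.032,0,0,0,0,-0.025,0.065,0,0,0,0,-0.038,0.098,0,0,0,0,-0.051,0.131,0,0,0,0,-0.064,0.165,0,0,0,0],
  grip=1,
)

```text
clock: 22.52
tcp_pos: [0.5746, 0.0491, 0.1685]
eef_rot: [1.0, 0.0, 0.0, 0.0]
wrist_force: [0.3, 0.0, 0.4]
grip_width: 0.997
```

Call:
jog_arm(
  moves=[-0.013,0.033,0,0,0,0,-0.026,0.067,0,0,0,0,-0.039,0.1,0,0,0,0,-0.052,0.134,0,0,0,0,-0.065,0.168,0,0,0,0],
)

```text
clock: 22.93
tcp_pos: [0.5095, -0.1191, 0.1686]
eef_rot: [1.0, -0.0, 0.0, 0.0]
wrist_force: [1.5, -0.8, 0.1]
grip_width: 0.999
```

Call:
jog_arm(
  moves=[-0.013,0.033,0,0,0,0,-0.026,0.067,0,0,0,0,-0.039,0.1,0,0,0,0,-0.052,0.134,0,0,0,0,-0.065,0.168,0,0,0,0],
)

```text
clock: 23.35
tcp_pos: [0.4444, -0.2872, 0.1686]
eef_rot: [1.0, -0.0, 0.0, 0.0]
wrist_force: [0.9, -0.3, 0.3]
grip_width: 1.003
```

Call:
jog_arm(
  moves=[0,0,0,0,0,0,0,0,0,0,0,0],
)

```text
clock: 23.52
tcp_pos: [0.4446, -0.2872, 0.1683]
eef_rot: [1.0, -0.002, 0.0, 0.0]
wrist_force: [-0.4, 1.2, -0.2]
grip_width: 0.997
```

```bash
python3 - <<'E'
from meas import *
f='w14';im=snap('wrist',f); go(.443,-.294,.065,0)
print(proj(f,(.443,-.294,.076)),[proj(f,(.443+a,-.294+b,.076)) for a,b in((.0295,0),(-.0295,0),(0,.0295),(0,-.0295))])
cv2.imwrite('pics/z14.png',np.hstack([im[60:360,120:520],cv2.imread('pics/w13.png')[60:360,120:520]]))
E
```

```text
t 23.5667 tcp [ 0.4451 -0.286   0.1682] yaw -0.1 F [-0.3  0.1  0.2] g 1.002
move [-0.0021  0.008   0.1032] [-0.    -0.    -0.002]
(np.float64(321.5557807380549), np.float64(217.28575943545462)) [(np.float64(361.5159605394398), np.float64(217.1745990140173)), (np.float64(281.61061310542044), np.float64(217.396878096344)), (np.float64(321.30313419594506), np.float64(178.94080595296293)), (np.float64(321.78798436414195), np.float64(252.52802780936258))]
```

View pics/z14.png

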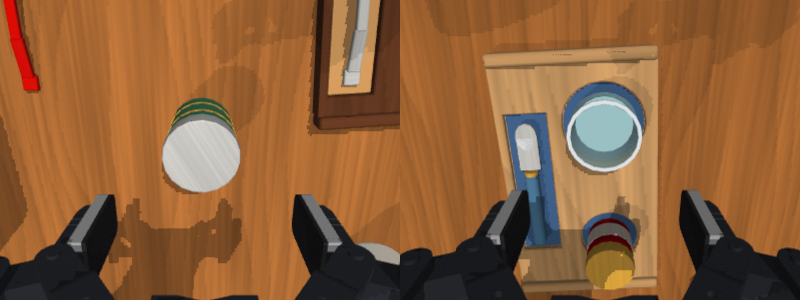

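The tin lid spans (282-361, 179-253), as predicted. The jam tray has all three things seated (right half). Gripping the tin.

Call:
jog_arm(
  moves=[-0.002,0.008,0.02,0,0,0,-0.002,0.008,0.055,0,0,0,-0.002,0.008,0.085,0,0,0,-0.002,0.008,0.107,0,0,0,-0.002,0.008,0.107,0,0,0],
)

```text
clock: 23.98
tcp_pos: [0.4421, -0.2911, 0.0577]
eef_rot: [1.0, 0.001, -0.002, -0.002]
wrist_force: [-0.2, -0.2, -1.3]
grip_width: 0.998
```

Call:
jog_arm(
  moves=[0,0,0,0,0,0,0,0,0,0,0,0,0,0,0,0,0,0,0,0,0,0,0,0,0,0,0,0,0,0],
  grip=-1,
)

```text
clock: 24.4
tcp_pos: [0.4442, -0.2941, 0.0627]
eef_rot: [1.0, -0.0, 0.001, 0.001]
wrist_force: [-0.6, 1.4, 8.5]
grip_width: 0.678
```

```bash
python3 - <<'E'
from meas import *
go(.6412,-.181,.13,0)
E
```

```text
t 24.4 tcp [ 0.4442 -0.2941  0.0627] yaw -0.0 F [-0.6  1.4  8.5] g 0.678
move [ 0.1971 -0.113  -0.0669] [ 0.002 -0.003 -0.   ]
```

Call:
jog_arm(
  moves=[0,0,-0.015,0,0,0,0,0,-0.04,0,0,0,0,0,-0.068,0,0,0,0.015,-0.008,-0.068,0,0,0,0.04,-0.023,-0.068,0,0,0],
)

```text
clock: 24.82
tcp_pos: [0.4836, -0.2721, 0.132]
eef_rot: [1.0, -0.001, 0.002, 0.002]
wrist_force: [0.1, -0.9, -1.7]
grip_width: 0.676
```

Call:
jog_arm(
  moves=[0.03,-0.017,0,0,0,0,0.06,-0.034,0,0,0,0,0.09,-0.052,0,0,0,0,0.12,-0.069,0,0,0,0,0.145,-0.083,0,0,0,0],
)

```text
clock: 25.23
tcp_pos: [0.6304, -0.1862, 0.1302]
eef_rot: [1.0, 0.0, 0.001, 0.0]
wrist_force: [-0.1, -0.5, -1.0]
grip_width: 0.676
```

Call:
jog_arm(
  moves=[0.012,-0.007,0,0,0,0,0.012,-0.007,0.015,0,0,0,0.012,-0.007,0.03,0,0,0,0.012,-0.007,0.03,0,0,0,0.012,-0.007,0.03,0,0,0],
)

```text
clock: 25.65
tcp_pos: [0.6401, -0.1806, 0.0995]
eef_rot: [1.0, -0.0, -0.0, -0.0]
wrist_force: [-1.1, -0.2, -2.1]
grip_width: 0.679
```

```bash
python3 - <<'E'
from meas import *
go(.6412,-.181,.075,0)
E
```

```text
t 25.65 tcp [ 0.6401 -0.1806  0.0995] yaw -0.02 F [-1.1 -0.2 -2.1] g 0.679
move [0.0011 0.0004 0.0245] [-0.     0.001 -0.   ]
```

Call:
jog_arm(
  moves=[0.001,0,0.008,0,0,0,0.001,0,0.015,0,0,0,0.001,0,0.02,0,0,0,0.001,0,0.022,0,0,0,0.001,0,0.022,0,0,0],
)

```text
clock: 26.07
tcp_pos: [0.641, -0.1807, 0.0765]
eef_rot: [1.0, -0.0, -0.0, -0.0]
wrist_force: [0.8, -0.3, -1.2]
grip_width: 0.681
```

Call:
jog_arm(
  moves=[0,0,0.001,0,0,0,0,0,0.002,0,0,0,0,0,0.003,0,0,0,0,0,0.003,0,0,0],
)

```text
clock: 26.4
tcp_pos: [0.6414, -0.1808, 0.074]
eef_rot: [1.0, -0.0, 0.0, 0.0]
wrist_force: [-0.5, -0.0, -1.9]
grip_width: 0.681
```

Call:
jog_arm(
  moves=[0,0,0.0007,0,0,0,0,0,0.0015,0,0,0,0,0,0.0015,0,0,0],
)

```text
clock: 26.65
tcp_pos: [0.6414, -0.1809, 0.0738]
eef_rot: [1.0, -0.0, 0.0, 0.0]
wrist_force: [-5.3, 1.2, 12.6]
grip_width: 0.676
```

Contact with the recess floor, so I'll release, back off and check.

Call:
jog_arm(
  moves=[0,0,0,0,0,0,0,0,0,0,0,0,0,0,0,0,0,0,0,0,0,0,0,0],
  grip=0.75,
)

```text
clock: 26.98
tcp_pos: [0.6414, -0.1807, 0.0724]
eef_rot: [1.0, -0.0, -0.0, -0.0]
wrist_force: [-0.0, -0.3, -0.5]
grip_width: 0.875
```

Call:
jog_arm(
  moves=[0,0,-0.01,0,0,0,0,0,-0.03,0,0,0,0,0,-0.06,0,0,0,0,0,-0.095,0,0,0,0,0,-0.12,0,0,0],
)

```text
clock: 27.4
tcp_pos: [0.6415, -0.1808, 0.196]
eef_rot: [1.0, -0.0, 0.001, 0.0]
wrist_force: [1.1, -0.5, 1.0]
grip_width: 0.873
```

Call:
jog_arm(
  moves=[-0.03,-0.03,0,0,0,0,-0.06,-0.06,0,0,0,0,-0.09,-0.09,-0.02,0,0,0,-0.12,-0.12,-0.04,0,0,0,-0.14,-0.16,-0.06,0,0,0],
)

```text
clock: 27.82
tcp_pos: [0.5076, -0.0348, 0.246]
eef_rot: [1.0, -0.001, -0.0, 0.0]
wrist_force: [0.9, 0.1, 0.9]
grip_width: 0.871
```

Call:
jog_arm(
  moves=[0,0,0,0,0,0,0,0,0,0,0,0,0,0,0,0,0,0],
)

```text
clock: 28.07
tcp_pos: [0.5102, -0.0356, 0.2452]
eef_rot: [1.0, 0.0, 0.0, 0.0]
wrist_force: [0.8, -1.0, 0.6]
grip_width: 0.878
```

```bash
python3 - <<'E'
from meas import *
im=snap('wrist','w15'); t=snap('top','t15'); go(.5,0,.25,0)
cv2.imwrite('pics/z15.png',np.vstack([cv2.resize(im,(560,350)),cv2.resize(t[90:250,200:456],(400,250))[:, :400] if 0 else cv2.copyMakeBorder(cv2.resize(t[90:250,200:456],(400,250)),0,0,0,160,cv2.BORDER_CONSTANT)]))
E
```

```text
t 28.1667 tcp [ 0.5103 -0.0361  0.2443] yaw -0.06 F [-0.1 -0.9 -0.2] g 0.875
move [-0.0104 -0.0361 -0.0057] [-0.     0.001 -0.001]
```

View pics/z15.png

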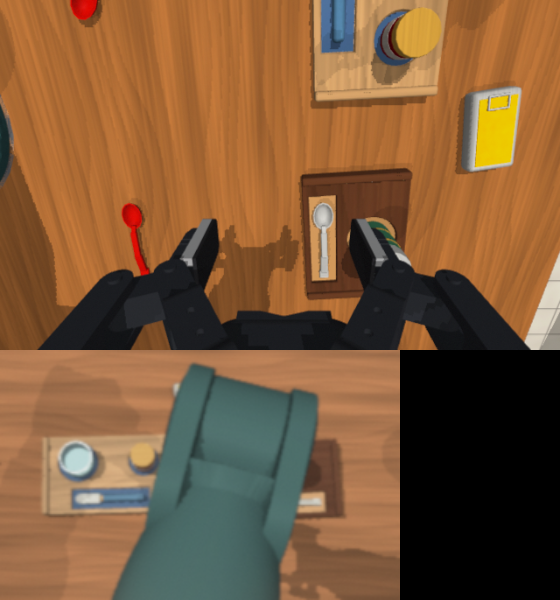

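The bowl, jar, spreader and spoon are seated. The finger half hides the tin, so I'll move the arm aside and check once more.

Call:
jog_arm(
  moves=[-0.01,-0.03,0,0,0,0,-0.025,-0.06,0,0,0,0,-0.04,-0.095,0,0,0,0,-0.055,-0.13,0,0,0,0,-0.07,-0.165,0,0,0,0],
)

```text
clock: 28.58
tcp_pos: [0.4397, 0.1302, 0.2441]
eef_rot: [1.0, -0.001, -0.001, 0.0]
wrist_force: [0.9, 0.3, 0.8]
grip_width: 0.869
```

Call:
jog_arm(
  moves=[-0.01,-0.035,0,0,0,0,-0.02,-0.07,0,0,0,0,-0.03,-0.105,0,0,0,0,-0.04,-0.14,0,0,0,0,-0.04,-0.16,0,0,0,0],
)

```text
clock: 29.0
tcp_pos: [0.399, 0.2919, 0.2441]
eef_rot: [1.0, 0.0, -0.001, 0.0]
wrist_force: [1.2, 0.1, -0.2]
grip_width: 0.875
```

Call:
jog_arm(
  moves=[0,0,0,0,0,0,0,0,0,0,0,0,0,0,0,0,0,0],
)

```text
clock: 29.25
tcp_pos: [0.4005, 0.2889, 0.2441]
eef_rot: [1.0, -0.0, -0.001, 0.0]
wrist_force: [0.3, -0.0, -0.2]
grip_width: 0.873
```

```bash
python3 - <<'E'
from meas import *
s=snap('scene','s16'); t=snap('top','t16'); go(.4,.3,.25,0)
for n,p in dict(tin=(.641,-.181,.087),jar=(.645,.0893,.063),bowl=(.639,.2153,.051)).items(): print(n,np.round(proj('t16',p)),np.round(proj('s16',p)))
cv2.imwrite('pics/z16.png',np.vstack([cv2.resize(t[90:250,200:456],(480,300),interpolation=cv2.INTER_CUBIC),cv2.resize(s[120:280,230:486],(480,300),interpolation=cv2.INTER_CUBIC)]))
E
```

```text
t 29.35 tcp [0.4005 0.2886 0.2444] yaw -0.11 F [-0.8 -0.3 -0.3] g 0.873
move [-0.0006 -0.0114 -0.0056] [ 0.001  0.001 -0.002]
tin [386. 159.] [276. 165.]
jar [291. 157.] [306. 217.]
bowl [248. 159.] [325. 245.]
```

View pics/z16.png

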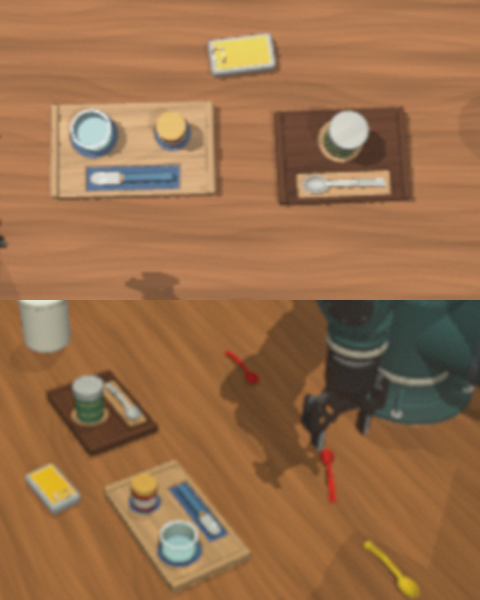

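All five things are seated. The tin, jar and bowl tops appear within 2 px of their predicted pixels ((386,160), (291,158), (250,160)). Handing in.

```bash
python3 -c "
from bench import manip
print(manip.close_job())"
```

```text
the job is handed in; nothing more can be done
None
```

I made up both trays and handed the job in at about 29 s of robot time. The tea tray has the tin and the spoon, and the jam tray has the bowl, the jar and the spreader. I felt each thing touch its recess floor (about 4–13 N at the wrist) before letting go.

**Last checks:** The final top and scene views show all five in their own recesses, with the tin, bowl and jar upright and the spoon and spreader lying along their grooves. The lids and bowl rim were within 2 px (about 5 mm) of where I predicted. The arm was clear of everything, and neither the moves nor the last views showed any contact with the canister, rack or flat tin; I did not measure their positions again.

**Failed or disagreed:**
- **Jar lid:** one automatic measurement after placing the jar failed, giving 67 mm across instead of 46 mm, probably because the pale wood was picked up too. I judged the jar by eye and from the top view instead.
- **Tin:** the second-to-last view had it half hidden by a finger, so I moved the arm aside and looked again.

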